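# Nip up the tool-rest clamp with the hex key's long arm

## Task

The tool rest of the polishing spindle is loose: pull the big hex key out of its wooden block, flip it over so that its short arm goes fully down into the clamp screw, and with the long arm as the lever turn the stiff screw clockwise (seen from above) to its dead stop and nip it up to about 2.5 N m (say 25 N at 10 cm), never over 4. Do not ram the key against the screw head. Leave the key sitting fully down in the tight screw, let go of it, and do not shift the other loose things on the bench.

Things in the scene. Friction and masses are not known exactly. Their poses are not given: they have to be found in the camera images.
- key_middle (a point): L-shaped dark steel hex key, 17 mm across flats, 0.45 kg, standing on its long arm 50 mm deep in the wooden block's loose hole (may lean a few degrees). Point: on the long arm's centre line, 60 mm from the elbow, close to the centre of mass. Axes of all key points: z along the long arm to the elbow (up at the start), x out along the short arm (level at the start, roughly to the robot's left)
- key_elbow (a point): the elbow, where the key's arm centre lines cross; the long arm ends 165 mm from it, the short arm 70 mm. Two flats of each arm face +y and -y, 17 mm apart. Rolling the key half a turn about the line midway between its arms (45 degrees below level at the start) swaps them: short arm down, long arm outwards
- key_tip (a point): centre of the end face of the key's short arm; the last 4 mm enter with about 1.5 mm of room on every side, the rest with 0.75 mm
- socket (a point): centre of the mouth of the hex socket in the clamp's upright steel cap screw (head 34 mm across, 24 mm tall, mouth 72 mm above the bench). 18.5 mm across flats, 22 mm deep, flat floor. z up; two flats face +y and -y of this frame, which turns with the screw, so the key's y must lie along this y or a multiple of 60 degrees from it (5 degrees of play either way)
- screw (a joint): turn of the clamp screw in its washer, rad, growing clockwise seen from above; starts between 0 and 0.3 and meets its dead stop at 0.9. Stiff: a steady friction of 1.3 N m (13 N at 100 mm from its axis) plus 0.3 N m per rad/s. It stays where it is left
- rest: fixed green cast-iron tool-rest clamp and polishing spindle; origin on the bench under the screw axis, x roughly away from the robot. Clamp block 46 mm tall, reaching 33 mm from the screw axis to +x, 57 mm to -x, 32 mm sideways (foot 50). A low bar runs along +y to the rest and the 210 mm wheel at y = 335 mm, x = 140 mm
- tool_block: the fixed wooden block, 80 x 80 x 60 mm tall, with a round hole 23 mm across and 50 mm deep in the middle of its top; origin at the centre of its underside
- steel_ring: loose bright steel ring, 96 mm across, 30 mm tall, a bystander; origin at the centre of its underside
- compound_bar: loose red-brown bar of polishing compound, 50 x 100 x 36 mm tall, a bystander; origin at the centre of its underside
- paste_tin: loose round aluminium tin, 64 mm across, 50 mm tall, a bystander; origin at the centre of its underside
- washer (a joint): tiny elastic twist of the clamp and washer (48 mm steel disc, 2 mm thick, under the screw head) that carries the screw, rad, clockwise from above: 60 N m per rad of the torque put on the screw, so 0.042 at 2.5 N m; springs back to 0 when the load is gone
Not all that is in view belongs to the job. Of the things like the part that bears key_middle, leave any that is purple; of the rest the smaller one is meant.

How it is judged:
On the way, in this order (a step that is already met when the one before it is completed fails the run):
1. the key's short arm is seated in the screw's socket, pointing down, before the screw is turned home (z of key_tip in the frame of socket below -0.017 m and horizontal distance between key_tip and socket below 0.004 m and angle between key_tip's own x axis and vertical above 2.8 rad and value of joint screw below 0.6 rad), for 0.2 s.
2. with the short arm still seated and the hand out on the long arm (over 30 mm from the screw axis) the screw is at its stop and nipped up with at least 1.8 N m (value of joint screw above 0.88 rad and value of joint washer above 0.03 rad and z of key_tip in the frame of socket below -0.015 m and horizontal distance between key_tip and socket below 0.005 m and horizontal distance between the grasp point and socket above 0.03 m), for 0.1 s.
At the end, for the whole second after the job is handed in: The screw is at its stop (joint above 0.88 rad); the key is let go and at rest (under 20 mm/s) with its short arm down in the socket: its end at least 15 mm deep, within 5 mm of the screw axis, the arm within about 20 degrees of plumb (value of joint screw above 0.88 rad and z of key_tip in the frame of socket below -0.015 m and horizontal distance between key_tip and socket below 0.005 m and angle between key_tip's own x axis and vertical above 2.8 rad and linear speed of key below 0.02 m/s and contact force between the fingers and key below 0.5 N); the robot touches nothing.
It fails at once if the screw is overloaded with more than 4.2 N m (value of joint washer above 0.07 rad).
It fails at once if the key is rammed against the screw head or the clamp with over 40 N before it is in the socket (contact force between key and rest above 40 N and z of key_tip in the frame of socket above -0.01 m).
It fails at once if a bystander (steel ring) is shifted by more than 25 mm (distance of steel_ring from where it was at the start of the episode above 0.025 m).
It fails at once if a bystander (compound bar) is shifted by more than 25 mm (distance of compound_bar from where it was at the start of the episode above 0.025 m).
It fails at once if a bystander (paste tin) is shifted by more than 25 mm (distance of paste_tin from where it was at the start of the episode above 0.025 m).
It also fails if it takes over 67 s, if anything falls off the work surface, if the arm or the gripper's body presses on something with over 40 N, if the wrist force passes 120 N, or if a joint passes its speed limit or range.

## Robot

A 6-joint arm with a two-finger parallel gripper is mounted at the origin on the work surface. World frame = base frame: x ahead of the robot, y to its left, z up, the work surface at z = 0. Lengths are in m, angles in rad, forces in N, time in s.
With the tool pointing down it reaches from about 0.2 to 0.875 m from the base axis. Payload 3.4 kg.
Tool frame: the origin (TCP) lies between the finger pads; the fingertips stand 25 mm ahead of it and the grasp point (between the pads) lies 6 mm ahead of it (r.nose_length is the z of the fingertips in the tool frame, in m); z points along the fingers, y is the line along which they close (so a half turn about z gives the same grasp; the last joint's range is limited). The gripper opens to 94 mm and grips with 3 to 60 N. Pads are 16 mm wide; open, the fingers measure 119 mm over their backs; the gripper's body (75 mm by 177 mm) begins 78 mm behind the grasp point.
Start: joints at [-1.231, 0.276, 1.505, -0, 1.361, -0.121], TCP at [0.256, -0.515, 0.23] pointing down, gripper open.
Joint ranges: [-2.89, 2.89], [-0.75, 2.08], [0.22, 2.7], [-1.18, 4.32], [0.11, 2.71], [-2.7, 2.7]. Speed limits (rad/s): [2.57, 2.57, 3.14, 3.14, 3.14, 3.14].

## Interface

Orientations are given as a unit quaternion [w, x, y, z].
In Python, from plant import r, gripper_to, inverse_kinematics, vision, models, telemetry gives the robot as it stands. Calls block until the motion is done:
- r.move_to(position, orientation): joint-space move of the TCP to a pose.
- r.move_l(position, rot=None, vel=0.15, guard=None): straight line of the TCP; rot=None keeps the orientation; vel is the mean speed in m/s. With guard (N) it stops when the force on the tool has changed by that much, and returns True; else False.
- r.movej(angles): joint-space move.
- gripper_to(opening, f_grip=None): finger opening in m; f_grip is the grip in N (None keeps the last); returns when the fingers have stopped.
- r.hold(seconds).
- inverse_kinematics(position, orientation): joint angles nearest the present ones, or None.
- vision.snapshot(name): name is "scene" or "top" or "wrist"; returns the picture (420x560x3 uint8, red, green, blue); there is no depth.
- vision.get_calibration(name): a dict with "fx", "fy", "cx", "cy" (pixels), "D" ([k1, k2, p1, p2, k3] as OpenCV has them; the pictures are not rectified), "position" and "orientation" of the camera in the world. Camera axes: x right, y down, z forward; pixel columns grow to the right and rows downward; lengths in m; the calibration is good to about 2 mm. A picture is of the moment at which its call begins: read the wrist's pose just before it. get_calibration takes no time and is no camera call; for the wrist camera it gives the pose at the moment of the call.
A pose or a line that the arm cannot do raises r.PlanningError and nothing moves.
- r.sign_off(): hands the job in; it is judged then, once.
Trained networks look in the newest picture that a camera, given by its name, has taken for a name from the list of things; names that differ only in an ending like _2 or _b are one class to them, and where a whole thing is asked for, a point or a joint stands for the part that bears it (a point fixed in the world has none). Each returns a list of dicts, best first, with "score" (0 to 1); they miss things now and then, are a little off and sometimes report something else, mostly with a low value. They report only what shows in the picture. A call takes as long as a camera call. They do not tell look-alikes from the thing itself.
- models.boxes_of(thing, camera): "at" ([x, y, z] in m, in world coordinates, good to about 4 mm: the middle of the surface that is visible of it).
- models.regions_of(thing, camera): "pixels" (420x560 bool, what is visible of it).
- models.mark_of(thing, camera): "at" ([x, y, z] in m, in world coordinates, good to about 4 mm: a listed point, or the origin of a listed thing).
Readings, each from a call of its own:
- telemetry.current_t(): time.
- telemetry.current_joints(): joint angles.
- telemetry.current_dq(): joint speeds.
- telemetry.current_joint_efforts(): joint torques, N m.
- telemetry.current_ee_pos(): TCP position.
- telemetry.current_tool_rot(): TCP orientation.
- telemetry.current_wrist_force(): force on the tool from outside, world axes, zero at the start.
- telemetry.current_torque(): the same for the moment, N m.
- telemetry.current_opening(): finger opening in m.
- telemetry.current_finger_force(): force on a finger pad.
Only numpy, scipy, OpenCV 4.12 (cv2) and the standard library are available. Lean on these libraries where they do the work, as an engineer would, in place of code of your own. Each camera call takes 0.05 s, during which the arm holds its last target. There are 200 camera calls.

## Working session

There is one attempt and no reset: what is moved stays moved. The work goes in short steps, each a Python script; the robot and the scene stay as the last script left them, time stands still between calls to the robot, and variables do not carry over. Pictures are saved under pics/ and viewed, at most 10 in all, crops included, and the job is handed in when it is done.

```bash
ls; mkdir -p pics; python3 - <<'E'
from plant import r, vision, models, telemetry
import cv2, numpy as np
for c in ["scene","top"]:
    im=vision.snapshot(c); cv2.imwrite(f"pics/{c}0.png",im[:,:,::-1])
    k=vision.get_calibration(c); print(c,np.round(k["position"],3),np.round(k["orientation"],3),k["fx"])
    for t in ["key_middle","key_elbow","key_tip","socket","rest","tool_block","steel_ring","compound_bar","paste_tin"]:
        print(t,[(np.round(d["at"],3).tolist(),round(d["score"],2)) for d in models.mark_of(t,c)])
print(telemetry.current_t())
E
```

```text
pics
scene [ 1.301 -0.468  0.761] [-0.392  0.761  0.46  -0.235] 403.6581550152577
key_middle [([0.372, -0.475, 0.014], 0.85), ([0.295, -0.188, 0.01], 0.68), ([0.568, -0.317, 0.114], 0.58), ([0.512, -0.272, 0.171], 0.17)]
key_elbow [([0.566, -0.312, 0.174], 0.83), ([0.248, -0.145, 0.007], 0.67), ([0.334, -0.552, 0.008], 0.66)]
key_tip [([0.207, -0.207, 0.008], 0.7), ([0.428, -0.597, 0.01], 0.68), ([0.51, -0.272, 0.172], 0.57)]
socket [([0.486, -0.025, 0.068], 0.53)]
rest [([0.487, -0.023, 0.002], 0.86)]
tool_block [([0.576, -0.319, 0.002], 0.57)]
steel_ring [([0.734, -0.095, 0.004], 0.72)]
compound_bar [([0.745, 0.094, 0.0], 0.85)]
paste_tin [([0.319, 0.202, -0.001], 0.79)]
top [ 0.482 -0.046  1.234] [ 0.023 -0.698  0.716 -0.015] 494.60620334951255
key_middle [([0.568, -0.317, 0.115], 0.91), ([0.368, -0.472, 0.01], 0.86), ([0.296, -0.186, 0.012], 0.61), ([0.488, -0.028, 0.075], 0.6)]
key_elbow [([0.337, -0.552, 0.01], 0.91), ([0.244, -0.148, 0.007], 0.85), ([0.571, -0.317, 0.176], 0.71)]
key_tip [([0.204, -0.202, 0.011], 0.86), ([0.509, -0.272, 0.167], 0.68), ([0.426, -0.594, 0.009], 0.65)]
socket [([0.487, -0.026, 0.076], 0.54)]
rest [([0.484, -0.019, 0.001], 0.79)]
tool_block [([0.568, -0.319, -0.002], 0.84)]
steel_ring [([0.741, -0.102, 0.0], 0.56)]
compound_bar [([0.745, 0.1, 0.002], 0.74), ([0.566, -0.317, 0.114], 0.58), ([0.568, -0.322, -0.003], 0.17)]
paste_tin [([0.742, 0.096, -0.001], 0.24)]
1.0
```

View pics/scene0.png

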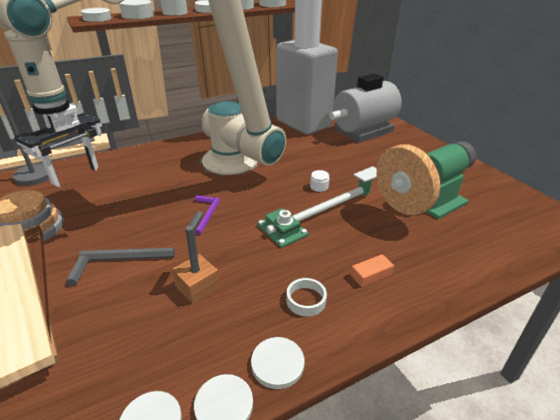

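View pics/top0.png

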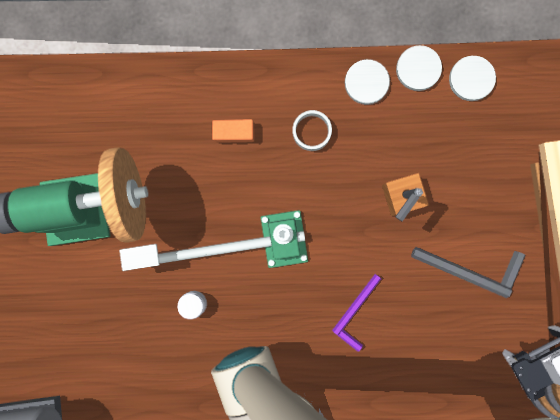

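The candidates for the key are three. The dark key stands in the block at scene (193,240) / top (405,203). A larger dark one lies at scene (120,258) / top (465,272), and a purple one lies at scene (207,213) / top (358,310). I choose the standing one: it isn't purple and it's the smaller of the dark pair.

```bash
cat > h.py <<'E'
from plant import r, gripper_to, inverse_kinematics, vision, models, telemetry as T
import numpy as np, cv2
from scipy.spatial.transform import Rotation as R
def quat(M):
    q=R.from_matrix(M).as_quat(); return [q[3],q[0],q[1],q[2]]
def mat(q): return R.from_quat([q[1],q[2],q[3],q[0]]).as_matrix()
def keyrot_start(az):            # x level along az, z up
    x=np.array([np.cos(az),np.sin(az),0]); z=np.array([0,0,1.]); return np.c_[x,np.cross(z,x),z]
def keyrot_end(az):              # short arm down, long arm out along az (=-z)
    x=np.array([0,0,-1.]); z=-np.array([np.cos(az),np.sin(az),0]); return np.c_[x,np.cross(z,x),z]
def grasp(phi,s):                # tool axes in key frame; approach cos(phi)x+sin(phi)z, s=+-1 picks tool y
    z=np.array([np.cos(phi),0,np.sin(phi)]); y=np.array([0,s,0.]); return np.c_[np.cross(y,z),y,z]
def tool(elbow,K,G,d):           # TCP for grasp d from the elbow along the long arm
    M=K@G; return elbow-d*K[:,2]-0.006*M[:,2], M
def down(yaw):
    z=np.array([0,0,-1.]); y=np.array([-np.sin(yaw),np.cos(yaw),0]); return np.c_[np.cross(y,z),y,z]
E
python3 - <<'E'
from h import *
k=vision.get_calibration("wrist"); M=mat(T.current_tool_rot())
print("cam in tool",np.round(M.T@(np.array(k["position"])-T.current_ee_pos()),3)); print(np.round(M.T@mat(k["orientation"]),2))
el=np.array([.5685,-.3145,.175]); S=np.array([.4865,-.0255,.120])
def ok(p,M):
    try: return inverse_kinematics(p.tolist(),quat(M)) is not None
    except Exception as e: return False
for phi in range(0,-91,-15):
  for s in (1,-1):
    G=grasp(np.radians(phi),s)
    st=[az for az in (130,144,158) if ok(*tool(el,keyrot_start(np.radians(az)),G,.06))]
    up=[az for az in (144,) if ok(*tool(el+[0,0,.07],keyrot_start(np.radians(az)),G,.06))]
    en=[az for az in range(-180,180,15) if ok(*tool(S,keyrot_end(np.radians(az)),G,.06)) and ok(*tool(S+[0,0,.06],keyrot_end(np.radians(az)),G,.06))]
    print(phi,s,st,up,en)
for y in range(-180,180,30): print(y, ok(S+[0,0,.2],down(np.radians(y))),end=' ')
E
```

```text
cam in tool [ 0.077  0.001 -0.153]
[[ 0.   -0.97 -0.26]
 [ 1.    0.   -0.  ]
 [ 0.   -0.26  0.97]]
0 1 [] [] [-180, -165, -150, -135, -75, -60, -45, -30, -15, 0, 15, 30, 45, 60, 75, 90, 105, 120, 135, 150, 165]
0 -1 [] [] [-180, -165, -150, -135, -120, -105, -90, -75, -60, -45, -30, -15, 0, 15, 30, 45, 60, 120, 135, 150, 165]
-15 1 [130, 158] [] [-180, -165, -150, -135, -120, -60, -45, -30, -15, 0, 15, 30, 45, 60, 75, 90, 105, 120, 135, 150, 165]
-15 -1 [130, 158] [] [-180, -165, -150, -135, -120, -105, -90, -75, -60, -45, -30, -15, 0, 15, 30, 105, 120, 135, 150, 165]
-30 1 [130, 144, 158] [144] [-180, -165, -150, -135, -120, -105, -30, -15, 0, 15, 30, 45, 60, 75, 90, 105, 120, 135, 150, 165]
-30 -1 [130, 144, 158] [144] [-180, -165, -150, -135, -120, -105, -90, -75, -60, -45, -30, -15, 0, 15, 90, 105, 120, 135, 150, 165]
-45 1 [130, 144, 158] [144] [-180, -165, -150, -135, -120, -105, -90, -75, 0, 15, 30, 45, 60, 75, 90, 105, 120, 135, 150, 165]
-45 -1 [130, 144, 158] [144] [-180, -165, -150, -135, -120, -105, -90, -75, -60, 45, 60, 75, 90, 105, 120, 135, 150, 165]
-60 1 [130, 144, 158] [144] [-180, -165, -150, -135, -120, -105, -90, -30, -15, 0, 15, 30, 45, 60, 75, 90, 105, 120, 135, 150, 165]
-60 -1 [130, 144, 158] [144] [-180, -165, -150, -135, -120, -105, -90, -30, -15, 0, 15, 30, 45, 60, 75, 90, 105, 120, 135, 150, 165]
-75 1 [130, 144, 158] [144] [-180, -165, -150, -135, -120, -105, -90, -30, 30, 45, 60, 75, 90, 105, 120, 135, 150, 165]
-75 -1 [130, 144, 158] [144] [-180, -165, -150, -135, -120, -105, -90, -30, 30, 45, 60, 75, 90, 105, 120, 135, 150, 165]
-90 1 [130, 144, 158] [144] [-180, -165, -150, -135, -120, -105, 30, 45, 60, 75, 90, 105, 120, 135, 150, 165]
-90 -1 [130, 144, 158] [144] [-180, -165, -150, -135, -120, -105, 30, 45, 60, 75, 90, 105, 120, 135, 150, 165]
-180 True -150 True -120 True -90 True -60 True -30 True 0 True 30 True 60 False 90 False 120 True 150 True
```

```bash
cat >> h.py <<'E'
def look(p,name,yaws):
    for y in yaws:
        q=quat(down(np.radians(y)))
        if inverse_kinematics(list(p),q) is None: continue
        try: r.move_to(list(p),q); break
        except r.PlanningError: pass
    k=vision.get_calibration("wrist"); im=vision.snapshot("wrist"); cv2.imwrite(f"pics/{name}.png",im[:,:,::-1])
    np.savez(f"pics/{name}.npz",im=im,**{a:np.array(b) for a,b in k.items()}); print(name,y,T.current_t())
def topix(k,P):
    M=mat(k["orientation"]).T; rv=cv2.Rodrigues(M)[0]; tv=-M@k["position"]
    K=np.array([[k["fx"],0,k["cx"]],[0,k["fy"],k["cy"]],[0,0,1.]])
    return cv2.projectPoints(np.atleast_2d(P).astype(float),rv,tv,K,np.array(k["D"],float))[0][:,0]
def toplane(k,px,z):
    K=np.array([[k["fx"],0,k["cx"]],[0,k["fy"],k["cy"]],[0,0,1.]])
    u=cv2.undistortPoints(np.atleast_2d(px).astype(float)[:,None],K,np.array(k["D"],float))[:,0]
    d=np.c_[u,np.ones(len(u))]@mat(k["orientation"]).T
    return k["position"]+d*((z-k["position"][2])/d[:,2])[:,None]
E
python3 - <<'E'
from h import *
look([.568,-.315,.32],"wkey",[0,-30,30,-60,-90,180])
for t in ["key_middle","key_elbow","key_tip","tool_block"]:
    print(t,[(np.round(d["at"],3).tolist(),round(d["score"],2)) for d in models.mark_of(t,"wrist")])
look([.4865,-.0255,.215],"wsock",[0,-30,30,-60,-90,180])
for t in ["socket","rest"]:
    print(t,[(np.round(d["at"],3).tolist(),round(d["score"],2)) for d in models.mark_of(t,"wrist")])
a=cv2.imread("pics/wkey.png");b=cv2.imread("pics/wsock.png")
cv2.imwrite("pics/pair.png",cv2.resize(np.hstack([a,b]),(800,300)))
k=dict(np.load("pics/wsock.npz")); c=topix(k,[.4865,-.0255,.072])[0]; print(c,k["fx"])
x,y=c.astype(int); cv2.imwrite("pics/hex.png",cv2.resize(b[y-60:y+60,x-60:x+60],(600,600),interpolation=cv2.INTER_CUBIC))
E
```

```text
wkey 0 2.8417
key_middle [([0.372, -0.477, 0.012], 0.72), ([0.568, -0.316, 0.114], 0.58), ([0.575, -0.318, -0.001], 0.28)]
key_elbow [([0.566, -0.31, 0.177], 0.73)]
key_tip [([0.509, -0.272, 0.17], 0.71), ([0.43, -0.594, 0.01], 0.62)]
tool_block [([0.571, -0.319, -0.0], 0.98), ([0.508, -0.274, 0.171], 0.4)]
wsock 0 4.3
socket [([0.486, -0.024, 0.068], 0.63)]
rest [([0.488, -0.022, 0.001], 0.82), ([0.744, 0.098, -0.002], 0.6)]
[279.05196344 203.90876515] 337.25370745705146
```

View pics/pair.png

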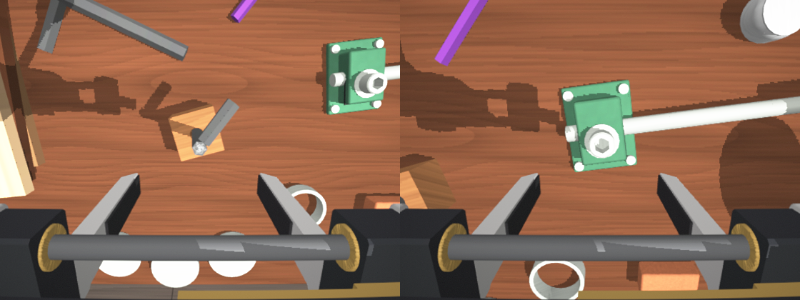

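View pics/hex.png

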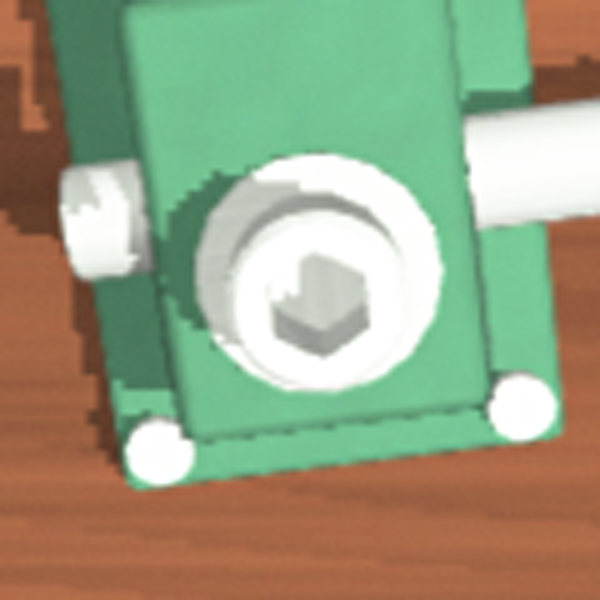

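```bash
python3 - <<'E'
from h import *
k=dict(np.load("pics/wsock.npz")); 
v=np.array([[323,355],[368,330],[368,275],[319,252],[272,280],[274,330]])/5+[219,143]
P=toplane(k,v,.072); print(np.round(P,4)); c=P.mean(0); print(c)
a=np.degrees(np.arctan2(*(P-c)[:,1::-1].T)); print(a%60, np.linalg.norm(P-c,axis=1)) 
h=np.array([[232,300],[405,300],[318,210],[318,390]])/5+[219,143]; H=toplane(k,h,.072); print(H.mean(0),np.ptp(H,axis=0))
# rest yaw: corner bolts bottom edge of clamp & bar
e=np.array([[188,440],[490,402]])/5+[219,143]; E=toplane(k,e,.046); d=E[1]-E[0]; print("rest y-axis az",np.degrees(np.arctan2(d[1],d[0])),E)
E
```

```text
[[ 0.496  -0.0213  0.072 ]
 [ 0.4913 -0.0132  0.072 ]
 [ 0.481  -0.0133  0.072 ]
 [ 0.4768 -0.0221  0.072 ]
 [ 0.4819 -0.0306  0.072 ]
 [ 0.4913 -0.0303  0.072 ]]
[ 0.48637738 -0.02180542  0.072     ]
[ 2.75678802  0.43909389  2.17865633  2.01026405  3.23212673 59.98630343] [0.009615   0.00991385 0.01005375 0.00959473 0.00984969 0.00977259]
[ 0.4857735  -0.02224453  0.072     ] [0.03350946 0.03130101 0.        ]
rest y-axis az 97.49604894693974 [[ 0.52094055 -0.04796212  0.046     ]
 [ 0.51297195  0.01259765  0.046     ]]
```

The pair shows the standing grey key at left (200,147), with its short arm up-right to (235,103), and the socket at right (600,142). The hex crop gives vertices at about 2° mod 60. I'll plan the grasp at 45° down with a roll.

```bash
cat >> h.py <<'E'
PHI=np.radians(-45); D=.06
AZ0=np.radians(144.5); LEAN=np.radians(3.6)
K0=keyrot_start(AZ0); K0=R.from_rotvec(LEAN*K0[:,1]).as_matrix()@K0
EL=np.array([.5662,-.3135,.1753])
S0=np.array([.4862,-.0228,.072]); AZ1=np.radians(121.8)
E
python3 - <<'E'
from h import *
K1=keyrot_end(AZ1)
for s in (1,-1):
    G=grasp(PHI,s)
    for n,e,K in (("start",EL,K0),("lift",EL+[0,0,.14],K0),("mid",np.array([.53,-.2,.32]),K1),("end",S0+[0,0,.048],K1),("mid180",np.array([.53,-.2,.32]),keyrot_end(AZ0))):
        p,M=tool(e,K,G,D); q=inverse_kinematics(p.tolist(),quat(M)); print(s,n,np.round(p,3),None if q is None else np.round(q,2))
for y in (-58,-80,-110):
  a=np.radians(y+180); p=S0+[.1*np.cos(a),.1*np.sin(a),.054]; q=inverse_kinematics(p.tolist(),quat(down(np.radians(y)))); print(y,None if q is None else np.round(q,2))
E
```

```text
1 start [ 0.572 -0.318  0.12 ] [-0.61  0.89  0.87  0.    2.11  1.58]
1 lift [ 0.572 -0.318  0.26 ] [-0.61  0.84  0.65  0.    2.38  1.58]
1 mid [ 0.501 -0.153  0.324] [-0.62  0.53  1.12  0.34  2.2  -1.08]
1 end [0.457 0.025 0.124] [-0.43  0.53  1.68  0.4   1.63 -1.11]
1 mid180 [ 0.485 -0.168  0.324] [-0.52  0.58  1.05  0.09  2.3  -1.44]
-1 start [ 0.572 -0.318  0.12 ] [-0.61  0.89  0.87  0.    2.11 -1.57]
-1 lift [ 0.572 -0.318  0.26 ] [-0.61  0.84  0.65  0.    2.38 -1.56]
-1 mid [ 0.501 -0.153  0.324] [-0.62  0.53  1.12  0.34  2.2   2.06]
-1 end [0.457 0.025 0.124] [-0.43  0.53  1.68  0.4   1.63  2.03]
-1 mid180 [ 0.485 -0.168  0.324] [-0.52  0.58  1.05  0.09  2.3   1.7 ]
-58 [-0.02  0.16  1.95 -0.    1.03 -0.58]
-80 [ 0.01  0.21  1.87 -0.    1.05 -0.16]
-110 [ 0.    0.28  1.77 -0.    1.09  0.35]
```

```bash
python3 - <<'E'
from h import *
G=grasp(PHI,1); p,M=tool(EL,K0,G,D); q=quat(M); a=M[:,2]
gripper_to(.06,50)
pre=p-.11*a
p0=np.array(T.current_ee_pos()); r.move_l((p0+[0,0,.12]).tolist())
for up in (.12,.08,.05):
    try: r.move_to((pre+[0,0,up]).tolist(),q); print("up",up); break
    except r.PlanningError as e: print(e)
r.move_l(pre.tolist(),vel=.2)
print(T.current_t(), r.move_l(p.tolist(),vel=.12,guard=10))
f0=np.array(T.current_wrist_force()); print("close",gripper_to(.0,50),T.current_opening(),T.current_finger_force(),np.round(np.array(T.current_wrist_force())-f0,1))
vision.snapshot("scene"); im=vision.snapshot("scene"); cv2.imwrite("pics/grip.png",cv2.resize(im[150:330,100:340,::-1],None,fx=3,fy=3))
print(T.current_t(),np.round(T.current_ee_pos(),3),np.round(p,3))
E
```

```text
the arm cannot take that pose within its joint ranges
the arm cannot take that pose within its joint ranges
the arm cannot take that pose within its joint ranges
8.1417 False
close False 0.018812925403608675 49.98068669018238 [ 0.3 -1.2 -0.8]
10.0333 [ 0.573 -0.318  0.12 ] [ 0.572 -0.318  0.12 ]
```

View pics/grip.png

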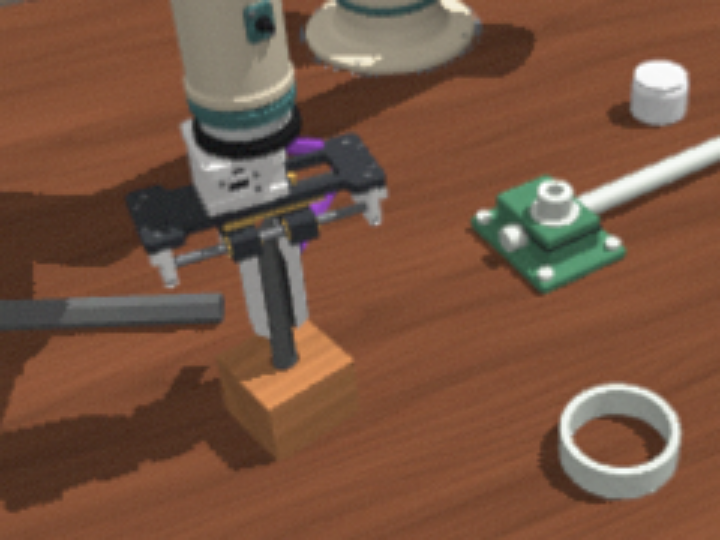

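My bug: the angled pre-grasp was refused, so the straight moves went on with the tool still vertical. The fingers closed askew on the key, although nothing was hit. I'll open, rise straight up and look again.

```bash
python3 - <<'E'
from h import *
gripper_to(.06,50)
p0=np.array(T.current_ee_pos()); r.move_l((p0+[0,0,.2]).tolist(),vel=.25)
look([.568,-.315,.33],"wkey2",[0])
vision.snapshot("top"); vision.snapshot("scene")
for t in ["key_middle","key_elbow","key_tip"]:
  for c in ("wrist","top","scene"):
    print(t,c,[(np.round(d["at"],3).tolist(),round(d["score"],2)) for d in models.mark_of(t,c) if d["at"][2]>.05])
b=cv2.imread("pics/wkey2.png"); cv2.imwrite("pics/wkey2c.png",cv2.resize(b[80:300,160:440],None,fx=2,fy=2))
G=grasp(PHI,1)
for az in (110,120,130,144,155,165):
  K=keyrot_start(np.radians(az)); K=R.from_rotvec(LEAN*K[:,1]).as_matrix()@K
  for phi in (-45,-55,-65):
    p,M=tool(EL,K,grasp(np.radians(phi),1),D)
    print(az,phi,[inverse_kinematics((p-b*M[:,2]+[0,0,u]).tolist(),quat(M)) is not None for b,u in ((0,0),(.08,0),(.11,0),(.09,.06),(0,.08),(0,.14))])
print(T.current_t())
E
```

```text
wkey2 0 12.0833
key_middle wrist [([0.569, -0.318, 0.111], 0.68)]
key_middle top [([0.565, -0.321, 0.114], 0.73)]
key_middle scene [([0.566, -0.318, 0.113], 0.71)]
key_elbow wrist [([0.56, -0.32, 0.175], 0.72)]
key_elbow top [([0.57, -0.316, 0.174], 0.61)]
key_elbow scene [([0.565, -0.317, 0.172], 0.55)]
key_tip wrist [([0.508, -0.279, 0.17], 0.98)]
key_tip top [([0.507, -0.276, 0.167], 0.6)]
key_tip scene [([0.509, -0.277, 0.169], 0.86)]
110 -45 [True, True, True, True, True, True]
110 -55 [True, True, True, True, True, True]
110 -65 [True, True, True, True, True, True]
120 -45 [True, True, True, True, True, True]
120 -55 [True, True, True, True, True, True]
120 -65 [True, True, True, True, True, True]
130 -45 [True, True, True, True, True, True]
130 -55 [True, True, True, True, True, True]
130 -65 [True, True, True, True, True, True]
144 -45 [True, True, True, True, True, True]
144 -55 [True, True, True, True, True, True]
144 -65 [True, True, True, True, True, True]
155 -45 [True, True, True, True, True, True]
155 -55 [True, True, True, True, True, True]
155 -65 [True, True, True, True, True, True]
165 -45 [True, True, True, True, True, True]
165 -55 [True, True, True, True, True, True]
165 -65 [True, True, True, True, True, True]
12.6333
```

View pics/wkey2c.png

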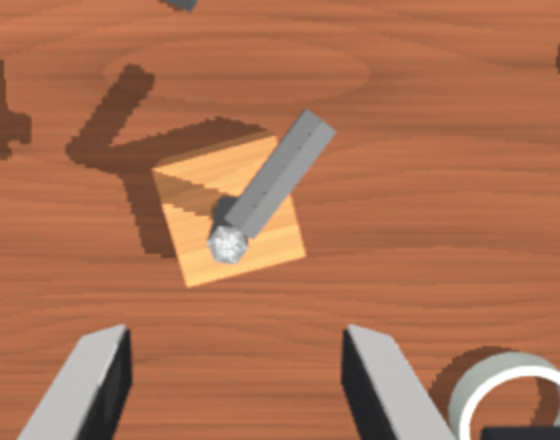

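```bash
sed -i 's/^EL=.*/EL=np.array([.565,-.3165,.1753])/' h.py; python3 - <<'E'
from h import *
G=grasp(PHI,1); p,M=tool(EL,K0,G,D); q=quat(M); a=M[:,2]
r.move_to((p-.09*a+[0,0,.06]).tolist(),q)
r.move_l((p-.09*a).tolist(),vel=.2)
hit=r.move_l(p.tolist(),vel=.12,guard=8); print("hit",hit)
assert not hit
f0=np.array(T.current_wrist_force()); gripper_to(.0,50); print(T.current_opening(),T.current_finger_force(),np.round(np.array(T.current_wrist_force())-f0,1))
print(np.round(T.current_ee_pos(),4),np.round(p,4),T.current_t())
w=.0169<T.current_opening()<.0176
if w:
    z=K0[:,2]; print("lift",r.move_l((p+.06*z).tolist(),vel=.12,guard=25)); r.move_l((p+.06*z+[0,0,.075]).tolist(),vel=.2)
    im=vision.snapshot("scene"); cv2.imwrite("pics/lift.png",cv2.resize(im[60:340,80:380,::-1],None,fx=2,fy=2)); vision.snapshot("top")
    print("TCP",np.round(T.current_ee_pos(),4),T.current_finger_force(),"weight",np.round(np.array(T.current_wrist_force())-f0,1))
    el,_=0,0; p1=np.array(T.current_ee_pos()); print("expect elbow",np.round(p1+.006*a+D*K0[:,2],3),"tip",np.round(p1+.006*a+D*K0[:,2]+.07*K0[:,0],3))
    for t in ["key_elbow","key_tip","key_middle"]:
      for c in ("top","scene"): print(t,c,[(np.round(d["at"],3).tolist(),round(d["score"],2)) for d in models.mark_of(t,c) if d["at"][2]>.05])
print(T.current_t())
E
```

```text
hit False
0.016217109665273618 49.809900391774136 [ 1.4 -0.   0.4]
[ 0.5717 -0.3209  0.1199] [ 0.5713 -0.321   0.1199] 17.875
17.875
```

```bash
python3 - <<'E'
from h import *
G=grasp(PHI,1); p,M=tool(EL,K0,G,D); a=M[:,2]; f0=np.array(T.current_wrist_force())
z=K0[:,2]; print("lift",r.move_l((p+.06*z).tolist(),vel=.12,guard=25)); r.move_l((p+.06*z+[0,0,.075]).tolist(),vel=.2)
im=vision.snapshot("scene"); cv2.imwrite("pics/lift.png",cv2.resize(im[60:340,80:380,::-1],None,fx=2,fy=2)); vision.snapshot("top")
print("TCP",np.round(T.current_ee_pos(),4),T.current_finger_force(),"weight",np.round(np.array(T.current_wrist_force())-f0,1))
p1=np.array(T.current_ee_pos())+.006*a+D*z; print("expect elbow",np.round(p1,3),"tip",np.round(p1+.07*K0[:,0],3))
for t in ["key_elbow","key_tip","key_middle"]:
  for c in ("top","scene"): print(t,c,[(np.round(d["at"],3).tolist(),round(d["score"],2)) for d in models.mark_of(t,c) if d["at"][2]>.05])
print(T.current_t())
E
```

```text
lift False
TCP [ 0.568  -0.3187  0.2524] 49.799919506549486 weight [-1.1 -0.9 -5.7]
expect elbow [ 0.562 -0.314  0.308] tip [ 0.505 -0.274  0.303]
key_elbow top [([0.566, -0.316, 0.309], 0.45)]
key_elbow scene [([0.564, -0.316, 0.306], 0.68)]
key_tip top [([0.505, -0.272, 0.306], 0.56)]
key_tip scene [([0.507, -0.272, 0.306], 0.68)]
key_middle top [([0.566, -0.318, 0.244], 0.48)]
key_middle scene [([0.566, -0.319, 0.246], 0.75), ([0.506, -0.274, 0.305], 0.46)]
19.45
```

View pics/lift.png

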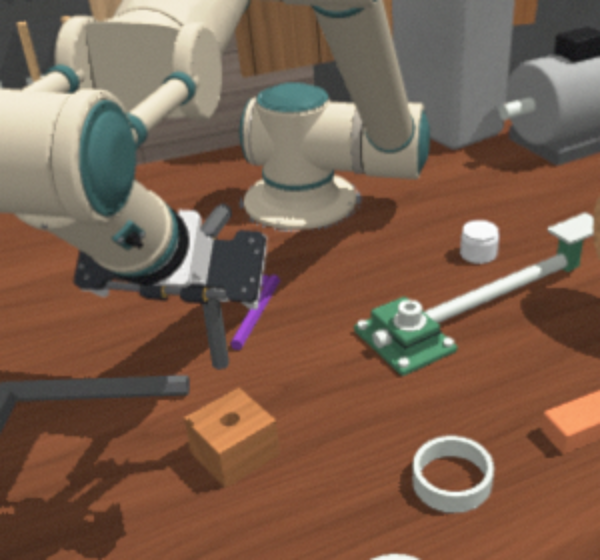

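The key is out of the block, held at lift.png (215,320), and the block hole at (232,418) is empty. Now I roll it over and bring it above the socket.

```bash
cat >> h.py <<'E'
LEAN2=np.radians(2.6); KT=keyrot_start(AZ0); KT=R.from_rotvec(LEAN2*KT[:,1]).as_matrix()@KT
G1=KT.T@(K0@grasp(PHI,1)); K1=keyrot_end(AZ1)
def tip2tool(tip,K=K1): return tool(np.asarray(tip)-.07*K[:,0],K,G1,D)
E
python3 - <<'E'
from h import *
p,M=tool(np.array([.53,-.2,.34]),K1,G1,D); r.move_to(p.tolist(),quat(M)); print(T.current_t())
p,M=tip2tool(S0+[0,0,.045]); r.move_to(p.tolist(),quat(M))
p,M=tip2tool(S0+[0,0,.015]); r.move_l(p.tolist(),vel=.1); r.hold(.2)
print(np.round(T.current_ee_pos()-p,4),T.current_t(),T.current_finger_force(),np.round(T.current_wrist_force(),1),np.round(T.current_torque(),2))
ims=[]
for c in ("scene","wrist","top"):
    im=vision.snapshot(c)[:,:,::-1]; k=vision.get_calibration(c); ims.append(im); cv2.imwrite(f"pics/pre_{c}.png",im)
    print(c,"tip,mouth px",topix(k,[S0+[0,0,.015],S0,S0+[0,0,.085],S0+[0,0,.085]-.1*K1[:,2]]).round(0).tolist())
    for t in ["key_elbow","key_tip","key_middle","socket"]: print(t,[(np.round(d["at"],3).tolist(),round(d["score"],2)) for d in models.mark_of(t,c) if d["at"][2]>.05])
x,y=topix(vision.get_calibration("scene"),S0+[0,0,.03])[0].astype(int)
a=cv2.resize(ims[0][y-50:y+50,x-60:x+40],(400,400),interpolation=cv2.INTER_CUBIC)
cv2.imwrite("pics/pre.png",np.hstack([a,cv2.resize(ims[1],(400,300))[:,:].copy() if 0 else cv2.resize(ims[1],(400,400))]))
E
```

```text
21.6917
[ 0.0003 -0.0002  0.0005] 23.2833 49.79777097898477 [ 0.6 -0.4 -4.7] [-0.8  -0.59  0.05]
scene tip,mouth px [[285.0, 209.0], [285.0, 213.0], [285.0, 189.0], [302.0, 172.0]]
key_elbow [([0.486, -0.023, 0.157], 0.64), ([0.486, -0.024, 0.085], 0.62)]
key_tip [([0.485, -0.022, 0.088], 0.69)]
key_middle [([0.455, 0.029, 0.154], 0.79)]
socket [([0.486, -0.019, 0.068], 0.65), ([0.487, -0.021, 0.154], 0.39)]
wrist tip,mouth px [[276.0, 405.0], [276.0, 405.0], [275.0, 401.0], [276.0, 204.0]]
key_elbow [([0.486, -0.025, 0.157], 0.68)]
key_tip []
key_middle [([0.455, 0.028, 0.156], 0.64)]
socket []
top tip,mouth px [[283.0, 233.0], [283.0, 233.0], [282.0, 233.0], [243.0, 258.0]]
key_elbow [([0.49, -0.023, 0.161], 0.93)]
key_tip []
key_middle [([0.452, 0.03, 0.157], 0.95)]
socket []
```

View pics/pre.png

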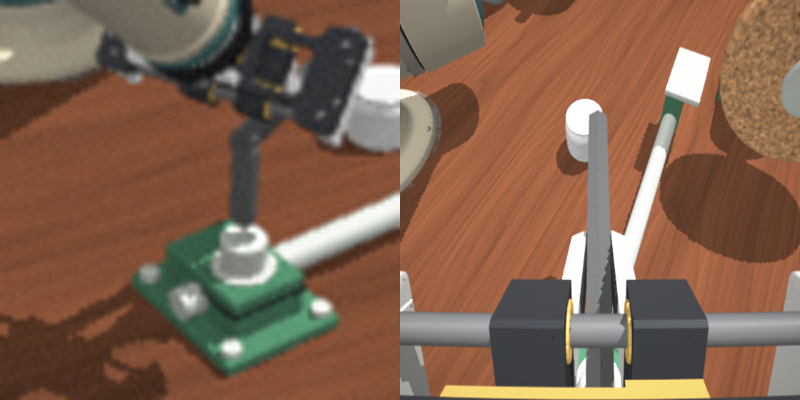

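The short arm's tip hangs plumb, just above the screw head at pre.png (243,225). I'll descend with a light guard.

```bash
cat >> h.py <<'E'
def probe(dx,dy,zto=-.0235,g=5,vel=.025):
    p,M=tip2tool(S0+[dx,dy,zto]); hit=r.move_l(p.tolist(),vel=vel,guard=g)
    return hit, T.current_ee_pos()[2]-p[2]+zto
E
python3 - <<'E'
from h import *
f0=np.array(T.current_wrist_force())
print(probe(0,0),np.round(T.current_wrist_force()-f0,1),np.round(T.current_torque(),2),T.current_t())
E
```

```text
(True, np.float64(-0.02249551209772007)) [0.5 1.  6.5] [-0.12 -0.37 -0.07] 25.4583
```

It went straight in: the tip is 22 mm below the mouth, on the floor of the socket. Now I start turning in small arc steps, watching the reaction torque.

```bash
cat >> h.py <<'E'
def tq():
    F=np.array(T.current_wrist_force()); Mo=np.array(T.current_torque()); A=mat(T.current_tool_rot())[:,2]; p=np.array(T.current_ee_pos())
    return np.cross(p+.006*A-S0,F)[2], Mo[2], F
def arc(a0,a1,step,stop,every=3,vel=.05):
    a=a0; n=0
    while a>a1:
        a-=step; n+=1; K=keyrot_end(np.radians(a)); p,M=tip2tool(S0+[0,0,-.0215],K); r.move_l(p.tolist(),quat(M),vel=vel)
        t,m,F=tq()
        if n%every==0: print(round(a,1),"t %.2f Mz %.2f"%(t,m),np.round(F,1),round(T.current_t(),2))
        if t>stop: break
    print("end",round(a,2),"t %.2f Mz %.2f"%(t,m),np.round(F,1),round(T.current_t(),2)); return a
E
python3 - <<'E'
from h import *
r.hold(.3); print(tq())
arc(121.8,109,1,2.0)
E
```

```text
(np.float64(-0.03204311759380095), np.float64(-0.06006177016699696), array([-0.49266749,  1.78943784,  4.88567943]))
118.8 t -0.01 Mz 0.31 [-1.7  3.5 -2.2] 26.51
115.8 t 0.26 Mz 1.34 [-5.7  1.9 -2.5] 27.26
112.8 t 0.27 Mz 1.60 [-5.6  1.6 -1.6] 28.01
109.8 t 0.28 Mz 1.70 [-5.7  1.9 -2.4] 28.76
end 108.8 t 0.28 Mz 1.67 [-5.3  1.1 -2.1] 29.01
```

```bash
cat >> h.py <<'E'
def tau(a):
    F=np.array(T.current_wrist_force()); m=T.current_torque()[2]; a=np.radians(a)
    ft=-(-np.sin(a)*F[0]+np.cos(a)*F[1])*-1; return m-.075*ft, m, ft, F
def arc2(a0,a1,step,stop,every=4,vel=.05):
    a=a0; n=0
    while a>a1:
        a-=step; n+=1; K=keyrot_end(np.radians(a)); p,M=tip2tool(S0+[0,0,-.0215],K); r.move_l(p.tolist(),quat(M),vel=vel)
        t,m,ft,F=tau(a)
        if n%every==0 or t>stop: print(round(a,1),"tau %.2f Mz %.2f Ft %.1f"%(t,m,ft),np.round(F,1),round(T.current_t(),2))
        if t>stop: break
    return a
E
python3 - <<'E'
from h import *
print(tau(108.8))
a=arc2(108.8,82,1.,1.75)
for c in ("top","scene"):
    im=vision.snapshot(c)[:,:,::-1]; 
    for t in ["key_elbow","key_middle"]: print(t,[(np.round(d["at"],3).tolist(),round(d["score"],2)) for d in models.mark_of(t,c) if d["at"][2]>.05])
print(a,T.current_t(),np.round(T.current_ee_pos(),4))
E
```

```text
(np.float64(1.3133073152450374), np.float64(1.6655887860886351), np.float64(4.697086277914636), array([-5.34238892,  1.11796645, -2.1404732 ]))
104.8 tau 1.26 Mz 1.65 Ft 5.2 [-5.8  1.5 -3.3] 30.01
100.8 tau 1.25 Mz 1.65 Ft 5.4 [-5.7  0.9 -3.1] 31.01
96.8 tau 1.24 Mz 1.63 Ft 5.3 [-5.5  1.4 -2.9] 32.01
92.8 tau 1.23 Mz 1.65 Ft 5.6 [-5.7  1.8 -3.1] 33.01
88.8 tau 1.28 Mz 1.69 Ft 5.5 [-5.4  2.3 -3. ] 34.01
84.8 tau 1.27 Mz 1.63 Ft 4.8 [-4.7  2.1 -2.4] 35.01
key_elbow [([0.492, -0.024, 0.124], 0.66)]
key_middle [([0.492, 0.036, 0.116], 0.57)]
key_elbow [([0.485, -0.022, 0.117], 0.6)]
key_middle [([0.492, 0.039, 0.117], 0.67)]
81.8 36.0583 [0.4921 0.0326 0.1243]
```

```bash
python3 - <<'E'
from h import *
a=arc2(81.8,55,.6,2.3,every=4); r.hold(.3); print(a,tau(a),T.current_t())
E
```

```text
79.4 tau 1.33 Mz 1.71 Ft 5.1 [-4.7  2.5 -3. ] 37.06
77.0 tau 1.21 Mz 1.61 Ft 5.3 [-4.7  2.9 -2.9] 38.06
74.6 tau 1.22 Mz 1.63 Ft 5.5 [-5.1  2.  -3.2] 39.06
72.2 tau 1.22 Mz 1.63 Ft 5.5 [-5.   2.6 -3.1] 40.06
69.8 tau 1.31 Mz 1.67 Ft 4.8 [-4.7  0.9 -2.8] 41.06
67.4 tau 1.25 Mz 1.62 Ft 5.0 [-4.4  2.3 -2.5] 42.06
65.0 tau 1.33 Mz 1.74 Ft 5.4 [-4.7  2.6 -2.4] 43.06
62.6 tau 1.74 Mz 2.23 Ft 6.6 [-6.3  2.3 -1.5] 44.06
60.2 tau 2.02 Mz 2.68 Ft 8.8 [-8.4  3.1 -1.3] 45.06
59.0 tau 2.31 Mz 2.96 Ft 8.7 [-9.   2.1 -1. ] 45.56
59.00000000000015 (np.float64(2.354886438645428), np.float64(2.9969443087992054), np.float64(8.560771602050364), array([-8.54327072,  2.40323844, -1.90999361])) 45.8583
```

```bash
python3 - <<'E'
from h import *
a=arc2(59.0,56,.4,2.5,every=1); r.hold(.4); print(a,tau(a)[:3],T.current_t())
while tau(a)[0]>.25 and a<72:   # unwind
    a+=.8; p,M=tip2tool(S0+[0,0,-.0215],keyrot_end(np.radians(a))); r.move_l(p.tolist(),quat(M),vel=.05)
print("unwound",a,tau(a)[:3],T.current_wrist_force(),T.current_t())
gripper_to(.05); r.hold(.2)
A=mat(T.current_tool_rot())[:,2]; p=np.array(T.current_ee_pos())
print("out",r.move_l((p-.11*A).tolist(),vel=.15,guard=6), T.current_t())
ims=[]
for c in ("scene","top"):
    im=vision.snapshot(c)[:,:,::-1]; x,y=topix(vision.get_calibration(c),S0+[0,0,.03])[0].astype(int); ims.append(cv2.resize(im[y-60:y+60,x-60:x+60],(400,400),interpolation=cv2.INTER_CUBIC))
    for t in ["key_elbow","key_tip","key_middle"]: print(c,t,[(np.round(d["at"],3).tolist(),round(d["score"],2)) for d in models.mark_of(t,c) if d["at"][2]>.03])
cv2.imwrite("pics/done.png",np.hstack(ims)); print(T.current_finger_force(),T.current_t())
E
```

```text
58.6 tau 2.40 Mz 3.06 Ft 8.8 [-8.7  2.7 -0.6] 46.11
58.2 tau 2.50 Mz 3.15 Ft 8.7 [-9.   2.  -0.7] 46.36
57.8 tau 2.42 Mz 3.12 Ft 9.3 [-10.1   1.4  -0.3] 46.61
57.4 tau 2.35 Mz 3.16 Ft 10.7 [-11.6   1.7  -0.4] 46.86
57.0 tau 2.47 Mz 3.25 Ft 10.4 [-11.1   2.1  -1.1] 47.11
56.6 tau 2.54 Mz 3.36 Ft 11.0 [-12.    1.7  -0.2] 47.36
56.60000000000001 (np.float64(2.501486411671562), np.float64(3.3269494268694064), np.float64(11.006173535971257)) 47.7583
unwound 68.59999999999997 (np.float64(0.24082937735339244), np.float64(0.6650856256365186), np.float64(5.656749977108349)) [-5.16782688  2.31643871 -5.20585524] 51.5083
out False 53.2833
scene key_elbow [([0.491, -0.016, 0.116], 0.9)]
scene key_tip [([0.482, -0.024, 0.048], 0.88)]
scene key_middle [([0.507, 0.04, 0.112], 0.68)]
top key_elbow [([0.497, -0.017, 0.119], 0.91)]
top key_tip [([0.484, -0.025, 0.048], 0.65)]
top key_middle [([0.507, 0.041, 0.11], 0.6)]
0.0 53.6833
```

View pics/done.png

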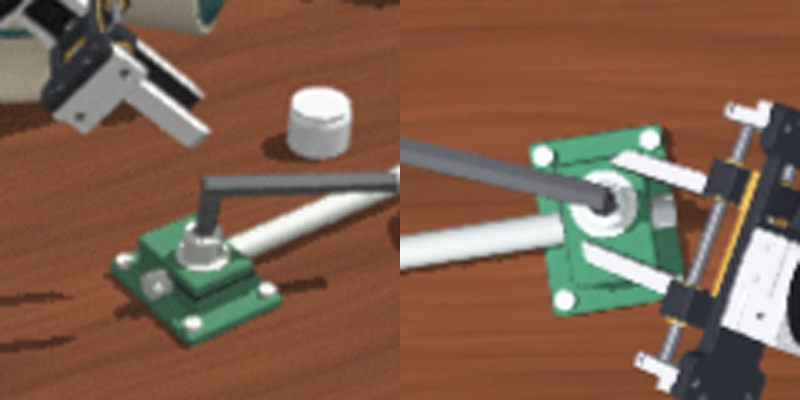

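The key stands seated in the screw, elbow at left (210,185), with the hand clear of it. I'll do one check of the lever's azimuth against the expected stop (hex at about 72°, ±5° of play) before handing in.

```bash
python3 - <<'E'
from h import *
vision.snapshot("top"); k=vision.get_calibration("top")
az=[]
for d in models.regions_of("key_middle","top"):
    v,u=np.nonzero(d["pixels"]); P=toplane(k,np.c_[u,v],.116)[:,:2]-S0[:2]; n=np.linalg.norm(P,axis=1)
    if np.median(n)>.15: continue
    P=P[(n>.03)]; c=P.mean(0); w=np.linalg.svd(P-c,full_matrices=False)[2][0]; w*=np.sign(w@c)
    az.append(np.degrees(np.arctan2(w[1],w[0]))); print(d["score"],len(P),az[-1],n.max())
    break
print(T.current_t())
if az and az[0]<79:
    r.move_l((np.array(T.current_ee_pos())+[0,0,.04]).tolist(),vel=.15); r.hold(.3); print(r.sign_off(),T.current_t())
E
```

```text
0.73 489 75.19452980388665 0.169486357767628
53.7833
the job is handed in; nothing more can be done
the job is handed in; nothing more can be done
```

The job is handed in at about 54 s of the 67 s. The key sits fully down in the screw and is let go. The screw was turned clockwise to what I take as its dead stop, where the resistance climbed from 1.3 to about 2.5 N m. Both are inferred: the torque from the wrist readings, and the stop from that rise and the lever's final angle. An early wrong-angle grip on the key was undone without harm, and I did not re-check the bystanders.

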